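# Slide the roasting pan through the kerb gap

## Task

Push the black roasting pan of potatoes along the counter, through the narrow gap between the two firebricks, until the whole pan sits squarely on the bright steel serving strip on the other side. Keep it flat on the counter all the way: do not lift or tip it, and do not take it round the bricks. Leave the salt jar, the pepper mill and the mug where they stand, and finish clear of everything.

Things in the scene. Friction and masses are not known exactly. Their poses are not given: they have to be found in the camera images.
- kerb: Two buff firebricks in line, fixed to the counter, each 150 long, 60 thick, 45 high, with a gap between them 120 wide. Origin: counter level, middle of the gap. x runs along the bricks (roughly away from the robot), y is the way through (roughly to the robot's left), z up. Bricks fill |x| 60 to 210 mm, y -30 to +30 mm. The pan starts on the -y side.
- strip (a point): Centre of the bright steel serving strip: 220 by 220 mm, inlaid flush with the counter (no step), fixed to the bricks' frame: 140 mm from the gap's middle along the kerb's +y, its near edge touching the bricks' far faces. Axes as the kerb's.
- pan: Loose open black steel roasting pan, 110 (its x) by 140 (its y) by 30 high, upright 4 mm walls, square corners, flat underside, six potatoes fixed in it, up to 17 above its rim. Origin: centre of the underside. Fits the gap only with its long side along the passage, either end first, 5 mm to spare each side. 0.4 to 0.85 kg; slides with ordinary friction and stops when not pushed.
- salt_jar: Loose glass salt jar with a steel cap, 48 across, 90 high, standing beyond the bricks beside the strip. Origin: centre of the underside. Leave it alone.
- pepper_mill: Loose turned wooden pepper mill, 52 across, 120 high, standing beyond the bricks beside the strip (the jar and the mill may swap sides). Origin: centre of the underside. Leave it alone.
- mug: Loose white mug, 66 across, 75 high, handle sticking out about 30 to its own +y; it stands on the pan's side of the kerb near the far brick's outer end. Origin: centre of the underside. Leave it alone.

How it is judged (in metres and radians):
On the way:
1. the pan is in the gap, between the two bricks, flat on the counter (y of pan in the frame of kerb between -0.06 and 0.06 m and x of pan in the frame of kerb between -0.012 and 0.012 m and height (world z) of pan below 0.008 m), for 0.05 s.
At the end, for the whole second after the job is handed in: The pan rests flat and still on the steel strip: its centre within 41 mm of the strip's centre along the passage and 56 mm across it, and square to the passage within 0.2 rad; the jar, mill and mug are within 20 mm of where they started (y of pan in the frame of kerb between 0.099 and 0.181 m and x of pan in the frame of kerb between -0.056 and 0.056 m and angle between the y axis of pan and the y axis of kerb, either way round below 0.2 rad and height (world z) of pan below 0.005 m and angle between pan's own z axis and vertical below 0.05 rad and linear speed of pan below 0.01 m/s and distance of each of salt_jar, pepper_mill, mug from where it was at the start of the episode below 0.02 m); the robot touches nothing.
It fails at once if the pan is lifted more than 10 mm off the counter or tipped by more than 0.15 rad (height (world z) of pan above 0.01 m or angle between pan's own z axis and vertical above 0.15 rad).
It fails at once if the pan is taken round the kerb instead of through the gap (y of pan in the frame of kerb above -0.03 m and (x of pan in the frame of kerb above 0.15 m or x of pan in the frame of kerb below -0.15 m)).
It fails at once if the salt jar is disturbed (moved more than 20 mm or tipped) (distance of salt_jar from where it was at the start of the episode above 0.02 m or angle between salt_jar's own z axis and vertical above 0.3 rad).
It fails at once if the pepper mill is disturbed (moved more than 20 mm or tipped) (distance of pepper_mill from where it was at the start of the episode above 0.02 m or angle between pepper_mill's own z axis and vertical above 0.3 rad).
It fails at once if the mug is disturbed (moved more than 20 mm or tipped) (distance of mug from where it was at the start of the episode above 0.02 m or angle between mug's own z axis and vertical above 0.3 rad).
It also fails if it takes over 72 s, if anything falls off the work surface, if the arm or the gripper's body presses on something with over 40 N, if the wrist force passes 120 N, or if a joint passes its speed limit or range.

## Robot

A 6-joint arm with a two-finger parallel gripper is mounted at the origin on the work surface. World frame = base frame: x ahead of the robot, y to its left, z up, the work surface at z = 0. Lengths are in mm, angles in rad, forces in N, time in s.
With the tool pointing down it reaches from about 150 to 775 mm from the base axis. Payload 6.1 kg.
Tool frame: the origin (TCP) lies at the very end of the fingers, on their centre line; the grasp point (between the pads) lies 19 mm behind it; z points along the fingers, y is the line along which they close (so a half turn about z gives the same grasp; the last joint's range is limited). The gripper opens to 85 mm and grips with 20 to 120 N. Pads are 22 mm wide; open, the fingers measure 114 mm over their backs; the gripper's body (76 mm by 85 mm) begins 54 mm behind the grasp point. The pads swing forward as they close: fully open they stand 13 mm farther back than shut.
Start: joints at [1.303, 0.126, -0.04, 1.405, 0, 1.571], TCP at [138.914, 506.272, 231.295] pointing down, gripper open.
Joint ranges: [-2.72, 2.72], [-0.95, 1.95], [-1.27, 1.35], [-1.78, 2.02], [-1.46, 1.47], [-3.14, 3.14]. Speed limits (rad/s): [2.39, 2.39, 3.01, 3.14, 3.14, 3.14].

## Interface

Orientations are given as a rotation vector (axis times angle).
In Python, from station import bot, get_image gives the robot as it stands. The module is installed in compiled form; this text tells all that it offers.
- The arm moves only by the shell command python3 -m creep 'ROWS' [OPENING] [FORCE]. ROWS is JSON, a list of rows, each an object with "xyz": the shift along the tool's x, y, z in cm, a list of three; "rot": the turn, a rotation vector about the tool's x, y, z in degrees, a list of three. In form: [{"xyz": [x, y, z], "rot": [rx, ry, rz]}, ...]. A call has 1 to 8 rows; each row is the pose to reach, as a shift and turn from the pose commanded when the call began, along the tool's axes at that moment; what a row does not reach only later rows make up. A row lasts 1/10 s, in which the tool goes at most 50 mm and 8.59 degrees, less where a joint would pass 70% of its speed; a pose out of reach is approached as far as the arm can. A call with a gripper value outside its range is refused whole. OPENING is the closure, from 0 (fully open) to 1 (shut), set as the call begins (- or left out, the last holds). The fingers move at their own pace and stop on an object; FORCE is the grip in N (left out, the last holds). Time passes only in rows, so rows that repeat a pose let the fingers close. It gives the time, the measured TCP pose, the force, the opening and the grip force at its end, in the units of the state.
- bot.get_obs(): the state, without advancing time (a new reading comes with each control period).
- get_image(name): name is "scene" or "top" or "wrist"; returns a dict with "color" (480x640x3 uint8, red, green, blue), "vfov" (degrees; the focal length in pixels is half the picture's height over the tangent of half this angle, whatever the lens; pixels are square), "cx", "cy" (the principal point, pixels), "k1" (the pictures are not rectified: a ray, as slopes to the right and down, at radius r is drawn at 1 + k1 r^2 times it, then the intrinsics apply), "origin" and "rotation" of the camera in the world. Camera axes: x right, y up, looking along -z (the intrinsics and any distortion apply to the point x, -y, -z); pixel columns grow to the right and rows downward; lengths in mm; the calibration is good to about 2 mm. A picture is of the moment at which its call begins. There is no depth.
- bot.job_done(): hands the job in; it is judged then, once.
The state is a dict: "time_s": time; "q": joint angles; "qvel": joint speeds; "joint_efforts": joint torques, N m; "position": TCP position; "tool_rot": TCP orientation; "ft_force": force on the tool from outside, world axes, zero at the start; "moment": the same for the moment, N m; "opening": finger opening in mm; "finger_force": force on a finger pad.
Only numpy, scipy, OpenCV 4.12 (cv2) and the standard library are available. Lean on these libraries where they do the work, as an engineer would, in place of code of your own. Each camera call takes 0.05 s, during which the arm holds its last target. There are 200 camera calls.

## Working session

There is one attempt and no reset: what is moved stays moved. The work goes in short steps, Python scripts to look and compute and a shell command to move; the robot and the scene stay as the last step left them, time stands still between calls to the robot, and variables do not carry over. Pictures are saved under pics/ and viewed, at most 10 in all, crops included, and the job is handed in when it is done.

```bash
mkdir -p pics; cat > h.py <<'E'
import numpy as np, cv2
from station import bot, get_image
def f(im): return 240/np.tan(np.radians(im["vfov"])/2)
def cast(im,uv,z):
    F=f(im);uv=np.atleast_2d(uv).astype(float)
    d=(uv-[im["cx"],im["cy"]])/F
    s=d.copy()
    for _ in range(20): s=d/(1+im["k1"]*(s**2).sum(1,keepdims=True))
    r=np.c_[s[:,0],-s[:,1],-np.ones(len(s))]@np.array(im["rotation"]).T
    o=np.array(im["origin"]); return o+r*((z-o[2])/r[:,2])[:,None]
E
python3 - <<'E'
from h import *
a=get_image("top");b=get_image("scene")
for n,i in(("top",a),("scene",b)):
    cv2.imwrite(f"pics/{n}0.png",i["color"][...,::-1]); print(n,i["origin"],i["vfov"],i["k1"],i["cx"],i["cy"],np.round(i["rotation"],3).tolist())
o=bot.get_obs();print(o)
E
```

```text
top [526.90080826  66.24841726 924.34998741] 56.489522592378535 -0.10124480083091525 323.88828190408555 236.2348899356733 [0.028, -0.075, -1.575]
scene [1290.3121764   262.52259881  706.17660664] 46.11846353957085 -0.08663039743272978 322.3336439162245 241.28865843069624 [0.577, 0.769, 1.765]
{'time_s': 0.1, 'q': array([ 1.30297731e+00,  1.26329002e-01, -4.04698660e-02,  1.40540428e+00,
        1.74100252e-05,  1.57077339e+00]), 'qvel': array([ 0.00026223, -0.00129847,  0.00376494, -0.00124252,  0.00071403,
       -0.00092298]), 'joint_efforts': array([ 4.86378103e-04, -4.36910141e+01,  3.53603017e+01,  1.36814793e-02,
       -2.02778756e-05,  4.96663276e-06]), 'position': array([138.83156045, 505.9441402 , 230.61845642]), 'tool_rot': array([-4.19369796e-01, -3.11326838e+00,  2.18624783e-03]), 'ft_force': array([-0.44165473,  0.91673132,  0.16345787]), 'moment': array([ 0.00330428, -0.02446265, -0.00360862]), 'finger_force': 0.0, 'opening': 85.3220974108677}
```

View pics/top0.png

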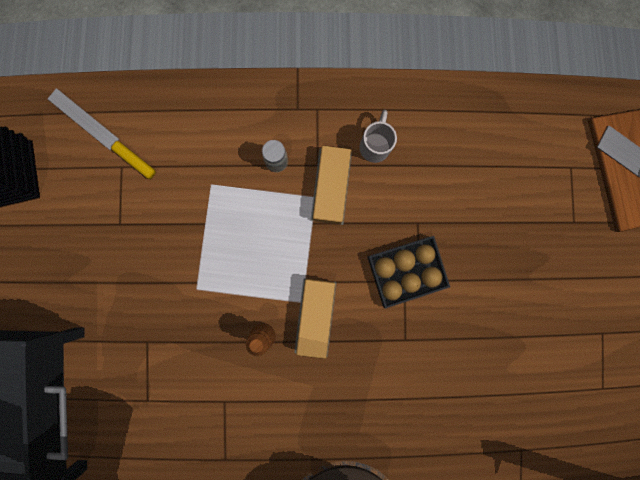

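View pics/scene0.png

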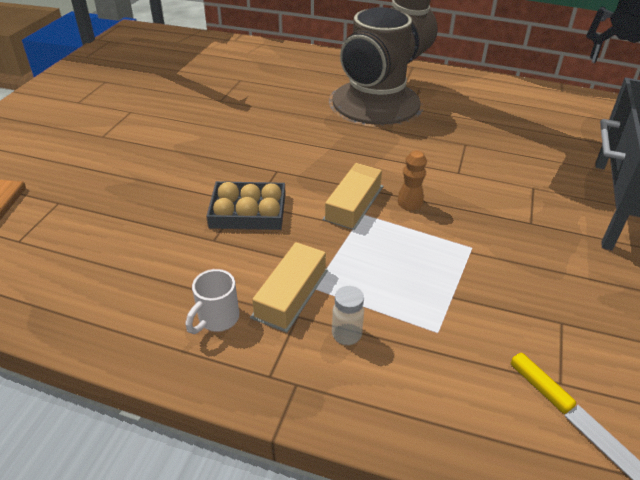

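Top view: the pan is at about (408,272), its long axis tilted slightly. The bricks are at (332,185) and (317,318), with the strip between and left of them at (255,243). The mug is at (378,140), the jar at (274,155) and the mill at (259,340). The scene view agrees.

```bash
sed -i 's/np.array(im\["rotation"\]).T/R.from_rotvec(im["rotation"]).as_matrix().T/; 1a from scipy.spatial.transform import Rotation as R' h.py
cat >> h.py <<'E'
def big(m,n=1):
    c,_=cv2.findContours(m.astype(np.uint8),0,2); return sorted(c,key=cv2.contourArea)[::-1][:n]
def inv(c,z,im): return cast(im,c.reshape(-1,2),z)[:,:2].astype(np.float32)
def rect(c,z,im):
    return cv2.minAreaRect(inv(c,z,im))
def pan(im,z=30,roi=None):
    # dark rim + enclosed potatoes, hull -> rectangle at rim height
    g=im["color"].max(2)<62
    if roi is not None:
        m=np.zeros_like(g);x0,y0,x1,y1=roi;m[y0:y1,x0:x1]=1;g&=m
    g=cv2.morphologyEx(g.astype(np.uint8),cv2.MORPH_OPEN,np.ones((2,2)))
    return rect(cv2.convexHull(big(g)[0]),z,im)
E
python3 - <<'E'
from h import *
im=get_image("top");c=im["color"];hsv=cv2.cvtColor(c,cv2.COLOR_RGB2HSV)
w=(hsv[...,1]<40)&(hsv[...,2]>120); w[:170]=0
print("strip",rect(big(w)[0],0,im))
b=(hsv[...,0]>12)&(hsv[...,0]<25)&(hsv[...,2]>170)&(hsv[...,1]>80)
b[:, :285]=0;b[:, 360:]=0
for k in big(b,2): print("brick",rect(k,45,im))
print("pan",pan(im,30,(355,225,465,320)))
print("mug rim",rect(big(((hsv[...,1]<40)&(hsv[...,2]>120))[115:170,355:400])[0]+[355,115],75,im))
print(cast(im,[[274,148],[257,346],[385,115]],90))
v=[hsv[y,x].tolist() for y,x in((272,372),(240,420),(280,360),(300,430))];print(v)
m=b*255//2+w*100; vis=c.copy();vis[b]=[255,0,255];vis[w]=[0,255,0];g=c.max(2)<62;vis[g]=[0,255,255];cv2.imwrite("pics/m.png",cv2.resize(vis[90:380,180:480],None,fx=2,fy=2)[...,::-1])
E
```

```text
strip ((574.7984008789062, 179.20864868164062), (221.03128051757812, 220.168701171875), 82.64181518554688)
brick ((691.0972900390625, 22.807113647460938), (55.87381362915039, 145.6806640625), 82.68499755859375)
brick ((436.3046569824219, 55.37999725341797), (56.004669189453125, 119.69193267822266), 82.59758758544922)
pan ((516.0191040039062, -123.88766479492188), (121.71951293945312, 158.15625), 17.252296447753906)
mug rim ((777.9632568359375, -69.02809143066406), (70.20706939697266, 64.64920043945312), 26.813261032104492)
[[750.34997623 134.85204632  90.        ]
 [378.88215021 166.00823692  90.        ]
 [816.3064512  -78.63444099  90.        ]]
[[15, 123, 29], [90, 6, 41], [13, 154, 96], [13, 150, 109]]
```

View pics/m.png

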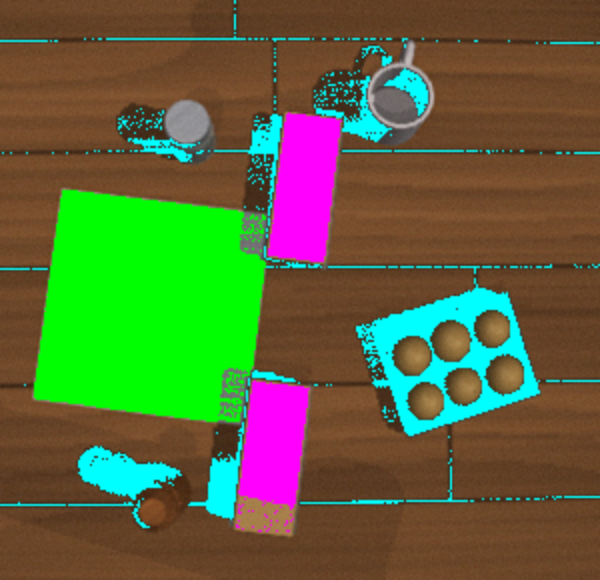

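```bash
cat >> h.py <<'E'
A=np.radians(-7.35); X=np.array([np.cos(A),np.sin(A)]); Y=np.array([-X[1],X[0]]); G=np.array([574.8,179.2])-140*Y
def tok(p): d=np.asarray(p)[...,:2]-G; return np.stack([d@X,d@Y],-1)
def see(im,box,name=None):
    c=im["color"];h=cv2.cvtColor(c,cv2.COLOR_RGB2HSV)
    g=(c.max(2)<75)&(h[...,1]<75);m=np.zeros_like(g);x0,y0,x1,y1=box;m[y0:y1,x0:x1]=1;g&=m
    g=cv2.morphologyEx(g.astype(np.uint8),cv2.MORPH_OPEN,np.ones((3,3)))
    hull=cv2.convexHull(big(g)[0]); r=cv2.minAreaRect(tok(inv(hull,30,im)).astype(np.float32))
    print("pan kerb:",np.round(r[0],1),np.round(r[1],1),round(r[2],1)); print(np.round(cv2.boxPoints(r),1).tolist()); return hull
def go(kx,ky,z,yaw=0):
    o=bot.get_obs();T=R.from_rotvec(o["tool_rot"]);p=np.array([*(G+kx*X+ky*Y),z])
    M=np.c_[np.r_[Y,0]*0,np.r_[Y,0]*0,[0,0,-1]]; a=A+np.radians(yaw)
    M[:,1]=[np.cos(a),np.sin(a),0]; M[:,0]=np.cross(M[:,1],M[:,2])
    print("at kerb",np.round(tok(o["position"]),1),"z",round(o["position"][2],1),"-> xyz cm",np.round(T.inv().apply(p-o["position"])/10,2),"rot",np.round((T.inv()*R.from_matrix(M)).as_rotvec(degrees=True),2),"t",o["time_s"],"F",np.round(o["ft_force"],1))
E
python3 - <<'E'
from h import *
im=get_image("top")
h=see(im,(355,225,465,320))
print("mug,jar,mill kerb",tok([[778,-69],[750,135],[379,166]]).round())
v=im["color"].copy();cv2.polylines(v,[h],True,(255,0,0),1);cv2.imwrite("pics/p1.png",cv2.resize(v[220:325,350:470],None,fx=4,fy=4,interpolation=0)[...,::-1])
go(-130,-130,200)
E
```

```text
pan kerb: [  -2.1 -167.5] [ 71.6 141.3] 25.3
[[-64.69999694824219, -118.9000015258789], [-4.300000190734863, -246.6999969482422], [60.5, -216.10000610351562], [0.10000000149011612, -88.30000305175781]]
mug,jar,mill kerb [[ 233.  -80.]
 [ 179.  119.]
 [-193.  102.]]
at kerb [-474.2  408.4] z 230.8 -> xyz cm [-41.57 -48.53   3.13] rot [-5.000e-02  4.000e-02  8.201e+01] t 0.2 F [-0.1  0.8  0.2]
```

View pics/p1.png

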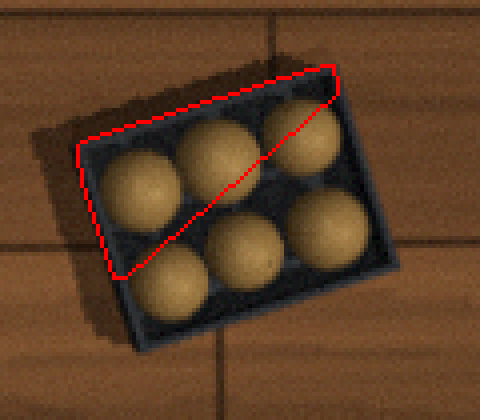

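The pan shows up clearly. My mask caught only half the rim, so I'll use all the components next time. Moving to above the pan's near side with the fingers shut.

```bash
python3 - <<'E'
s=open('h.py').read()
s=s.replace("hull=cv2.convexHull(big(g)[0]);","hull=cv2.convexHull(np.vstack([k for k in big(g,9) if cv2.contourArea(k)>12]));")
open('h.py','w').write(s)
E
R='[{"xyz":[-41.6,-48.5,3.1],"rot":[0,0,82]}]'
python3 -m creep '[{"xyz":[-41.6,-48.5,3.1],"rot":[0,0,82]},{"xyz":[-41.6,-48.5,3.1],"rot":[0,0,82]},{"xyz":[-41.6,-48.5,3.1],"rot":[0,0,82]},{"xyz":[-41.6,-48.5,3.1],"rot":[0,0,82]},{"xyz":[-41.6,-48.5,3.1],"rot":[0,0,82]},{"xyz":[-41.6,-48.5,3.1],"rot":[0,0,82]},{"xyz":[-41.6,-48.5,3.1],"rot":[0,0,82]},{"xyz":[-41.6,-48.5,3.1],"rot":[0,0,82]}]' 1 40
python3 - <<'E'
from h import *
see(get_image("top"),(355,225,465,320))
print(tok(cast(get_image("top"),[[369.5,255.75],[433.75,236.75],[449.5,286.75],[384.25,307.5]],30)).round(1).tolist())
go(-130,-130,200)
E
```

```text
time_s: 1.0
position: [309.7, 143.2, 212.0]
tool_rot: [2.11, 2.327, 0.001]
ft_force: [0.2, 0.5, 0.4]
opening: -0.2
finger_force: 0.0
pan kerb: [ -20.4 -175.6] [110.1 141.7] 24.4
[[-99.80000305175781, -133.89999389648438], [-41.20000076293945, -262.8999938964844], [59.0, -217.39999389648438], [0.4000000059604645, -88.4000015258789]]
[[1.2, -93.3], [55.5, -219.5], [-41.5, -262.9], [-98.1, -134.9]]
at kerb [-256.4   67.1] z 211.7 -> xyz cm [-21.97   8.11   1.21] rot [ 0.04  0.09 12.41] t 1.1 F [0.3 0.1 0.1]
```

```bash
python3 -m creep '[{"xyz":[-24.4,8.1,1.2],"rot":[0,0,12.4]},{"xyz":[-24.4,8.1,1.2],"rot":[0,0,12.4]},{"xyz":[-24.4,8.1,1.2],"rot":[0,0,12.4]},{"xyz":[-24.4,8.1,1.2],"rot":[0,0,12.4]},{"xyz":[-24.4,8.1,1.2],"rot":[0,0,12.4]},{"xyz":[-24.4,8.1,1.2],"rot":[0,0,12.4]},{"xyz":[-24.4,8.1,1.2],"rot":[0,0,12.4]},{"xyz":[-24.4,8.1,1.2],"rot":[0,0,12.4]}]' 1 40
python3 -c "
from h import *
go(-130,-155,12)"
```

```text
time_s: 1.9
position: [414.8, -88.4, 199.8]
tool_rot: [-2.342, -2.092, 0.0]
ft_force: [0.1, 0.6, -0.9]
opening: 0.6
finger_force: 0.0
at kerb [-124.5 -145.8] z 199.8 -> xyz cm [-0.92 -0.55 18.78] rot [-0.05 -0.04  0.91] t 1.9 F [ 0.1  0.6 -0.9]
```

```bash
python3 -c "
from h import *
get_image('top');get_image('top');get_image('top')
go(-130,-155,12)"
```

```text
at kerb [-124.4 -145.4] z 200.2 -> xyz cm [-0.95 -0.58 18.82] rot [ 0.02 -0.01  1.  ] t 2.05 F [0.4 0.6 0.5]
```

```bash
python3 -m creep '[{"xyz":[-1,-0.6,4],"rot":[0,0,1]},{"xyz":[-1,-0.6,9],"rot":[0,0,1]},{"xyz":[-1,-0.6,14],"rot":[0,0,1]},{"xyz":[-1,-0.6,17],"rot":[0,0,1]},{"xyz":[-1,-0.6,18.8],"rot":[0,0,1]},{"xyz":[-1,-0.6,18.8],"rot":[0,0,1]},{"xyz":[-1,-0.6,18.8],"rot":[0,0,1]}]'
python3 -c "
from h import *
go(-75,-155,12)"
```

```text
time_s: 2.75
position: [408.3, -97.9, 12.6]
tool_rot: [2.36, 2.073, 0.0]
ft_force: [1.1, 0.1, -0.6]
opening: 0.0
finger_force: 0.0
at kerb [-129.7 -156.1] z 12.6 -> xyz cm [0.12 5.47 0.06] rot [ 0.02 -0.   -0.06] t 2.75 F [ 1.1  0.1 -0.6]
```

Pushing toward kerb +x at 10 mm a row.

```bash
python3 -m creep '[{"xyz":[0,1,0],"rot":[0,0,0]},{"xyz":[0,2,0],"rot":[0,0,0]},{"xyz":[0,2.8,0],"rot":[0,0,0]},{"xyz":[0,3.5,0],"rot":[0,0,0]},{"xyz":[0,4.1,0],"rot":[0,0,0]},{"xyz":[0,4.6,0],"rot":[0,0,0]},{"xyz":[0,4.6,0],"rot":[0,0,0]}]'
python3 - <<'E'
from h import *
im=get_image("top");h=see(im,(355,225,465,320))
go(-75,-155,12)
v=im["color"].copy();cv2.polylines(v,[h],True,(255,0,0),1);cv2.imwrite("pics/p2.png",cv2.resize(v[200:350,320:490],None,fx=4,fy=4,interpolation=0)[...,::-1])
E
```

```text
time_s: 3.45
position: [454.5, -104.9, 11.9]
tool_rot: [2.362, 2.071, 0.0]
ft_force: [0.3, 0.6, -0.9]
opening: -0.3
finger_force: 0.0
pan kerb: [ -33.4 -190.5] [179.1 142.1] 18.3
[[-140.6999969482422, -151.1999969482422], [-96.19999694824219, -286.1000061035156], [73.9000015258789, -229.89999389648438], [29.299999237060547, -95.0]]
at kerb [ -83.1 -157.2] z 11.9 -> xyz cm [ 0.22  0.81 -0.01] rot [ 0.04  0.01 -0.16] t 3.5 F [ 0.2 -0.3  0.5]
```

View pics/p2.png

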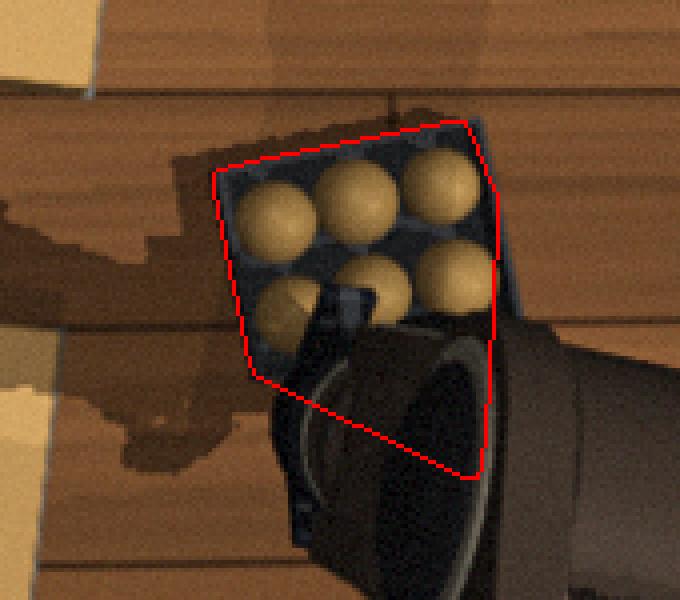

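Pan: centre about (−1,−180) in the kerb frame, still turned 18°. The wrist covers its near side. A two-finger push on the rear wall should square it, so I'll move behind it.

```bash
python3 -m creep '[{"xyz":[0,-2.5,0],"rot":[0,0,0]},{"xyz":[0,-2.5,-5],"rot":[0,0,0]},{"xyz":[0,-2.5,-10],"rot":[0,0,0]},{"xyz":[-4,0,-11],"rot":[0,0,0]},{"xyz":[-8,3,-11],"rot":[0,0,0]},{"xyz":[-12,6.5,-11],"rot":[0,0,0]},{"xyz":[-14.3,8.3,-11],"rot":[0,0,0]},{"xyz":[-14.3,8.3,-11],"rot":[0,0,0]}]' 0.35
python3 - <<'E'
from h import *
get_image("top");im=get_image("top");h=see(im,(355,215,450,320))
print(bot.get_obs()["opening"]);go(0,-300,12)
E
```

```text
time_s: 4.3
position: [519.2, -260.8, 121.3]
tool_rot: [2.364, 2.066, 0.0]
ft_force: [1.6, 0.5, 0.4]
opening: 56.1
finger_force: 0.0
pan kerb: [  -0.5 -179.9] [109.3 142.7] 18.6
[[-75.0, -129.6999969482422], [-29.600000381469727, -265.0], [74.0, -230.1999969482422], [28.600000381469727, -94.9000015258789]]
55.546288992243596
at kerb [  -1.3 -300.7] z 121.4 -> xyz cm [ 0.07  0.13 10.94] rot [-0.04 -0.02 -0.22] t 4.4 F [ 0.   0.1 -0.4]
```

```bash
python3 -m creep '[{"xyz":[0,0.1,5],"rot":[0,0,-0.2]},{"xyz":[0,0.1,9],"rot":[0,0,-0.2]},{"xyz":[0,0.1,11.1],"rot":[0,0,-0.2]},{"xyz":[0,0.1,11.1],"rot":[0,0,-0.2]},{"xyz":[1,0.1,11.1],"rot":[0,0,-0.2]},{"xyz":[2,0.1,11.1],"rot":[0,0,-0.2]},{"xyz":[3,0.1,11.1],"rot":[0,0,-0.2]},{"xyz":[3.5,0.1,11.1],"rot":[0,0,-0.2]}]'
python3 -m creep '[{"xyz":[0.6,0,0],"rot":[0,0,0]},{"xyz":[1.2,0,0],"rot":[0,0,0]},{"xyz":[1.8,0,0],"rot":[0,0,0]},{"xyz":[2.3,0,0],"rot":[0,0,0]},{"xyz":[2.7,0,0],"rot":[0,0,0]},{"xyz":[2.7,0,0],"rot":[0,0,0]}]'
python3 - <<'E'
from h import *
im=get_image("top");h=see(im,(355,215,422,320))
go(0,-238,12)
v=im["color"].copy();cv2.polylines(v,[h],True,(255,0,0),1);cv2.imwrite("pics/p3.png",cv2.resize(v[200:350,320:490],None,fx=4,fy=4,interpolation=0)[...,::-1])
E
```

```text
time_s: 5.2
position: [523.8, -222.2, 12.6]
tool_rot: [2.355, 2.075, 0.0]
ft_force: [-0.7, -3.4, 3.2]
opening: 55.8
finger_force: 1.8
time_s: 5.8
position: [526.3, -195.0, 10.7]
tool_rot: [-2.357, -2.076, -0.001]
ft_force: [-0.9, -0.2, 0.8]
opening: 55.7
finger_force: 0.1
pan kerb: [   8.  -137.4] [109.3 125.1] 8.7
[[-55.5, -83.80000305175781], [-36.599998474121094, -207.39999389648438], [71.4000015258789, -191.0], [52.599998474121094, -67.30000305175781]]
at kerb [-2.000e-01 -2.374e+02] z 10.6 -> xyz cm [-0.06  0.02 -0.14] rot [-0.01 -0.08  0.07] t 5.85 F [-0.4 -0.   0.5]
```

View pics/p3.png

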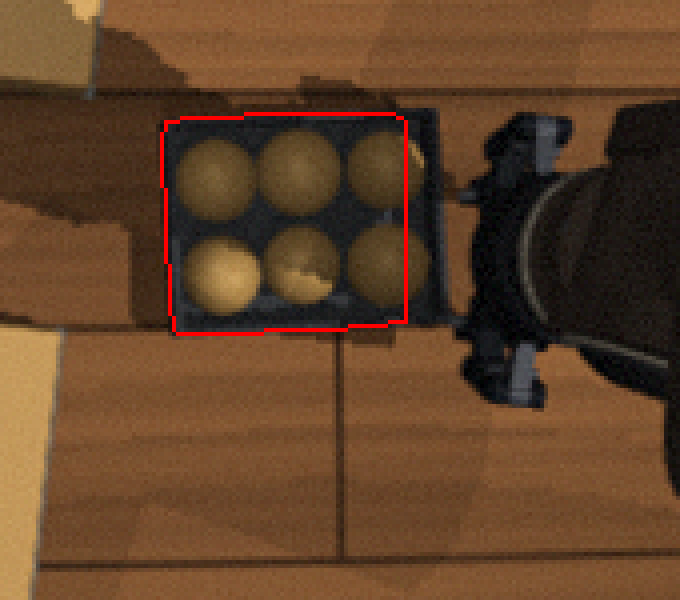

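The pan is about 9.5° off square and its centre about 10 mm to +x. It turns slowly when pushed, so I'll use pairs of opposing side pushes. First I back off for a clear measurement.

```bash
python3 -m creep '[{"xyz":[-2,0,0],"rot":[0,0,0]},{"xyz":[-4,0,-4],"rot":[0,0,0]},{"xyz":[-6,0,-9],"rot":[0,0,0]},{"xyz":[-6.5,0,-11],"rot":[0,0,0]},{"xyz":[-6.5,0,-11],"rot":[0,0,0]},{"xyz":[-6.5,0,-11],"rot":[0,0,0]}]' 1
python3 - <<'E'
from h import *
see(get_image("top"),(355,215,438,290))
go(110,-190,120);go(110,-190,11)
E
```

```text
time_s: 6.45
position: [518.2, -260.3, 120.8]
tool_rot: [2.359, 2.075, 0.002]
ft_force: [0.1, -0.2, -0.7]
opening: -0.3
finger_force: 0.0
pan kerb: [   9.7 -146. ] [109.1 140.9] 9.8
[[-56.0, -85.80000305175781], [-32.099998474121094, -224.6999969482422], [75.4000015258789, -206.10000610351562], [51.5, -67.30000305175781]]
at kerb [  -0.5 -302.7] z 119.7 -> xyz cm [11.27 11.06 -0.02] rot [-0.07 -0.07  0.05] t 6.5 F [-0.3  0.5 -0. ]
at kerb [  -0.5 -302.7] z 119.7 -> xyz cm [11.25 11.07 10.88] rot [-0.07 -0.07  0.05] t 6.5 F [-0.3  0.5 -0. ]
```

```bash
python3 -m creep '[{"xyz":[3,4,0],"rot":[0,0,0]},{"xyz":[6,7.5,0],"rot":[0,0,0]},{"xyz":[9,11,0],"rot":[0,0,0]},{"xyz":[11.3,11,3],"rot":[0,0,0]},{"xyz":[11.3,11,7],"rot":[0,0,0]},{"xyz":[11.3,11,10.8],"rot":[0,0,0]},{"xyz":[11.3,11,10.8],"rot":[0,0,0]},{"xyz":[11.3,11,10.8],"rot":[0,0,0]}]'
python3 -c "
from h import *
go(70,-190,11)"
python3 -m creep '[{"xyz":[0,-1,0],"rot":[0,0,0]},{"xyz":[0,-1.8,0],"rot":[0,0,0]},{"xyz":[0,-2.4,0],"rot":[0,0,0]},{"xyz":[0,-3,0],"rot":[0,0,0]},{"xyz":[0,-3.5,0],"rot":[0,0,0]},{"xyz":[0,-4,0],"rot":[0,0,0]},{"xyz":[0,-4,0],"rot":[0,0,0]},{"xyz":[0,-2,0],"rot":[0,0,0]}]'
python3 -m creep '[{"xyz":[0,2,0],"rot":[0,0,0]},{"xyz":[0,2,-5],"rot":[0,0,0]},{"xyz":[0,2,-10],"rot":[0,0,0]},{"xyz":[-4,-2,-11],"rot":[0,0,0]},{"xyz":[-8,-5,-11],"rot":[0,0,0]},{"xyz":[-11,-8,-11],"rot":[0,0,0]},{"xyz":[-11,-8,-11],"rot":[0,0,0]},{"xyz":[-11,-8,-11],"rot":[0,0,0]}]'
python3 - <<'E'
from h import *
see(get_image("top"),(355,215,438,300))
go(-110,-90,11)
E
```

```text
time_s: 7.3
position: [640.2, -161.5, 11.5]
tool_rot: [-2.355, -2.074, 0.003]
ft_force: [0.4, -0.2, -0.4]
opening: 0.3
finger_force: 0.0
at kerb [ 108.4 -189.5] z 11.5 -> xyz cm [-0.04 -3.84  0.07] rot [-0.23 -0.04  0.08] t 7.3 F [ 0.4 -0.2 -0.4]
time_s: 8.1
position: [619.2, -159.2, 12.7]
tool_rot: [-2.357, -2.073, 0.003]
ft_force: [-0.0, 1.1, -0.2]
opening: 0.3
finger_force: 0.0
time_s: 8.9
position: [527.1, -259.1, 122.7]
tool_rot: [-2.36, -2.072, -0.0]
ft_force: [0.3, 0.4, -0.3]
opening: 0.3
finger_force: 0.0
pan kerb: [  -1.9 -141.1] [108.7 140.8] 3.9
[[-60.79999923706055, -74.5999984741211], [-51.29999923706055, -215.0], [57.099998474121094, -207.6999969482422], [47.599998474121094, -67.30000305175781]]
at kerb [   9.6 -300.1] z 122.6 -> xyz cm [ 21.01 -11.95  11.18] rot [-0.04 -0.05  0.01] t 8.95 F [ 1.  -0.8  1. ]
```

Now (−2,−141), 3.9° off. A two-finger rear push should take out the rest and drift x only slightly.

```bash
python3 -m creep '[{"xyz":[0,-1,5],"rot":[0,0,0]},{"xyz":[0,-1,9],"rot":[0,0,0]},{"xyz":[1,-1,11.2],"rot":[0,0,0]},{"xyz":[3,-1,11.2],"rot":[0,0,0]},{"xyz":[5,-1,11.2],"rot":[0,0,0]},{"xyz":[6.5,-1,11.2],"rot":[0,0,0]},{"xyz":[7.2,-1,11.2],"rot":[0,0,0]},{"xyz":[7.2,-1,11.2],"rot":[0,0,0]}]' 0.2
python3 -m creep '[{"xyz":[0.5,0,0],"rot":[0,0,0]},{"xyz":[1,0,0],"rot":[0,0,0]},{"xyz":[1.5,0,0],"rot":[0,0,0]},{"xyz":[2,0,0],"rot":[0,0,0]},{"xyz":[2.2,0,0],"rot":[0,0,0]},{"xyz":[2.2,0,0],"rot":[0,0,0]},{"xyz":[1.2,0,0],"rot":[0,0,0]}]'
python3 -m creep '[{"xyz":[-2,0,0],"rot":[0,0,0]},{"xyz":[-5,0,-3],"rot":[0,0,0]},{"xyz":[-8,0,-7],"rot":[0,0,0]},{"xyz":[-8.5,0,-11],"rot":[0,0,0]},{"xyz":[-8.5,0,-11],"rot":[0,0,0]}]'
python3 - <<'E'
from h import *
get_image("top");im=get_image("top");see(im,(348,205,438,290))
go(0,-240,11);print(bot.get_obs()["opening"])
E
```

```text
time_s: 9.75
position: [528.1, -184.8, 10.9]
tool_rot: [2.356, 2.078, -0.0]
ft_force: [0.6, -0.6, 0.4]
opening: 68.6
finger_force: 0.0
time_s: 10.45
position: [529.2, -173.3, 10.9]
tool_rot: [-2.356, -2.077, -0.001]
ft_force: [-0.0, -0.1, 0.6]
opening: 68.4
finger_force: 0.0
time_s: 10.95
position: [520.7, -261.6, 126.9]
tool_rot: [2.354, 2.067, 0.006]
ft_force: [0.9, -0.6, 0.8]
opening: 68.1
finger_force: 0.0
pan kerb: [   1.9 -123.2] [109.  140.6] 0.6
[[-53.400001525878906, -53.5], [-51.900001525878906, -194.10000610351562], [57.099998474121094, -193.0], [55.599998474121094, -52.400001525878906]]
at kerb [   0.5 -302.2] z 121.9 -> xyz cm [ 6.22 -0.08 11.08] rot [ 0.13  0.02 -0.01] t 11.05 F [-1.   0.7 -0.7]
68.297324914054
```

Pan at (1.9,−123), 0.6° off, which is within the 5 mm clearance. Pushing straight in.

```bash
python3 -m creep '[{"xyz":[0,-0.1,5],"rot":[0,0,0]},{"xyz":[2,-0.1,9],"rot":[0,0,0]},{"xyz":[5,-0.1,11.1],"rot":[0,0,0]},{"xyz":[7.5,-0.1,11.1],"rot":[0,0,0]},{"xyz":[8.8,-0.1,11.1],"rot":[0,0,0]},{"xyz":[9.8,-0.1,11.1],"rot":[0,0,0]},{"xyz":[10.8,-0.1,11.1],"rot":[0,0,0]},{"xyz":[11.8,-0.1,11.1],"rot":[0,0,0]}]'
python3 -m creep '[{"xyz":[0.8,0,0],"rot":[0,0,0]},{"xyz":[1.6,0,0],"rot":[0,0,0]},{"xyz":[2.4,0,0],"rot":[0,0,0]},{"xyz":[2.4,0,0],"rot":[0,0,0]}]'
python3 - <<'E'
from h import *
im=get_image("top");see(im,(318,225,400,280))
go(0,57,11)
v=im["color"].copy();cv2.imwrite("pics/p4.png",cv2.resize(v[190:340,290:460],None,fx=4,fy=4,interpolation=0)[...,::-1])
E
```

```text
time_s: 11.85
position: [532.6, -141.3, 10.2]
tool_rot: [2.358, 2.074, -0.0]
ft_force: [-0.2, -1.7, -1.3]
opening: 68.3
finger_force: 0.8
time_s: 12.25
position: [535.6, -116.4, 10.1]
tool_rot: [-2.357, -2.077, -0.002]
ft_force: [0.6, 0.6, -0.8]
opening: 68.7
finger_force: 0.0
pan kerb: [  3.  -77.6] [108.6 144.7] 0.7
[[-52.099998474121094, -5.900000095367432], [-50.5, -150.60000610351562], [58.099998474121094, -149.39999389648438], [56.5, -4.599999904632568]]
at kerb [  -1.1 -158.5] z 10.1 -> xyz cm [21.55  0.15 -0.08] rot [ 0.02 -0.04  0.1 ] t 12.3 F [ 0.1 -0.2  0.3]
```

View pics/p4.png

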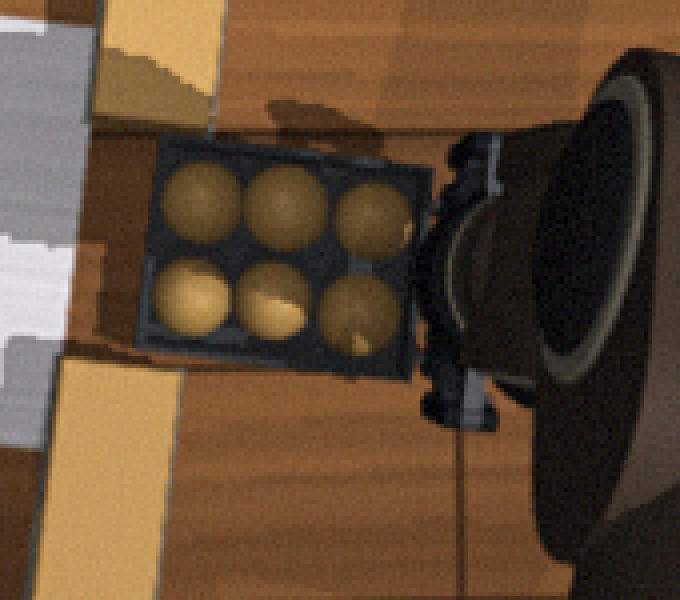

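The pan's front is about 25 mm into the gap, square and without contact. Pushing on, with a slight drift toward −x.

```bash
python3 -m creep '[{"xyz":[1,0,0],"rot":[0,0,0]},{"xyz":[2.2,-0.1,0],"rot":[0,0,0]},{"xyz":[3.4,-0.1,0],"rot":[0,0,0]},{"xyz":[4.6,-0.2,0],"rot":[0,0,0]},{"xyz":[5.8,-0.2,0],"rot":[0,0,0]},{"xyz":[7,-0.2,0],"rot":[0,0,0]},{"xyz":[8,-0.2,0],"rot":[0,0,0]},{"xyz":[8,-0.2,0],"rot":[0,0,0]}]'
python3 - <<'E'
from h import *
im=get_image("top");see(im,(270,200,365,290))
go(0,57,11)
E
```

```text
time_s: 13.1
position: [543.6, -35.9, 9.8]
tool_rot: [-2.355, -2.077, -0.001]
ft_force: [-1.1, -1.0, -0.4]
opening: 68.6
finger_force: 0.0
pan kerb: [-3.3 -5.5] [118.5 158.3] 0.5
[[-63.20000076293945, 73.0999984741211], [-61.900001525878906, -85.19999694824219], [56.599998474121094, -84.0999984741211], [55.20000076293945, 74.0999984741211]]
at kerb [ -3.5 -78. ] z 9.7 -> xyz cm [13.5   0.38 -0.11] rot [-0.03 -0.07  0.14] t 13.15 F [ 0.7 -0.1  0.1]
```

```bash
python3 -m creep '[{"xyz":[1,0,0],"rot":[0,0,0]},{"xyz":[2.2,0,0],"rot":[0,0,0]},{"xyz":[3.4,0.1,0],"rot":[0,0,0]},{"xyz":[4.6,0.1,0],"rot":[0,0,0]},{"xyz":[5.8,0.1,0],"rot":[0,0,0]},{"xyz":[7,0.2,0],"rot":[0,0,0]},{"xyz":[8,0.2,0],"rot":[0,0,0]},{"xyz":[8,0.2,0],"rot":[0,0,0]}]'
python3 -m creep '[{"xyz":[1,0,0],"rot":[0,0,0]},{"xyz":[2.2,0,0],"rot":[0,0,0]},{"xyz":[3.4,0,0],"rot":[0,0,0]},{"xyz":[4.4,0.1,0],"rot":[0,0,0]},{"xyz":[5.2,0.1,0],"rot":[0,0,0]},{"xyz":[5.5,0.1,0],"rot":[0,0,0]},{"xyz":[5.5,0.1,0],"rot":[0,0,0]}]'
python3 -m creep '[{"xyz":[-1.5,0,0],"rot":[0,0,0]},{"xyz":[-3,0,0],"rot":[0,0,0]},{"xyz":[-3,0,-4],"rot":[0,0,0]},{"xyz":[-4,0,-9],"rot":[0,0,0]},{"xyz":[-8,0,-13],"rot":[0,0,0]},{"xyz":[-12,0,-14],"rot":[0,0,0]},{"xyz":[-16,0,-14],"rot":[0,0,0]},{"xyz":[-20,0,-14],"rot":[0,0,0]}]'
python3 - <<'E'
from h import *
get_image("top");get_image("top");im=get_image("top");see(im,(190,180,305,305));go(0,57,11)
cv2.imwrite("pics/p5.png",im["color"][...,::-1])
E
```

```text
time_s: 13.95
position: [556.1, 43.0, 10.0]
tool_rot: [-2.356, -2.077, -0.002]
ft_force: [-0.6, -1.1, 0.9]
opening: 68.4
finger_force: 0.0
time_s: 14.65
position: [563.8, 96.6, 9.9]
tool_rot: [-2.357, -2.076, -0.001]
ft_force: [-0.1, -0.6, 0.2]
opening: 68.1
finger_force: 0.0
time_s: 15.45
position: [537.6, -105.6, 151.0]
tool_rot: [2.358, 2.073, 0.002]
ft_force: [1.3, 0.5, -0.6]
opening: 68.3
finger_force: 0.0
pan kerb: [  4.  137.4] [107.4 140.4] 0.2
[[-49.900001525878906, 207.39999389648438], [-49.5, 67.0], [57.900001525878906, 67.4000015258789], [57.5, 207.8000030517578]]
at kerb [  -0.8 -147.7] z 150.0 -> xyz cm [ 2.047e+01 -1.000e-02  1.390e+01] rot [ 0.01 -0.   -0.27] t 15.6 F [-0.3  0.1  0.2]
```

View pics/p5.png

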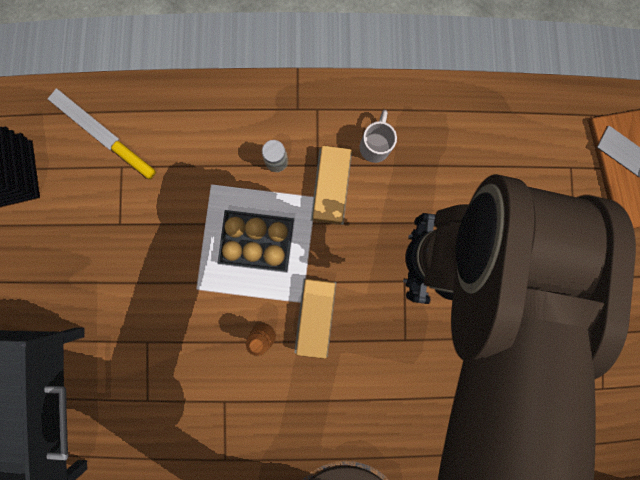

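The pan sits squarely on the strip at (255,240), at kerb (4,137) and 0.2° off. The jar, mill and mug haven't moved, and the arm is clear at z = 150 mm. Handing in.

```bash
python3 -c "
from h import *
print(bot.job_done())"
```

```text
the job is handed in; nothing more can be done
None
```

I pushed the pan through the gap and onto the steel strip, about 4 mm off centre and 0.2° off square by the last camera image. The jar, mill and mug showed no movement, the arm finished clear, and the job is handed in at about 16 s, though the hand-in gave no verdict.

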